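# Load the lime carrier and lift it by its telescoping handle

## Task

Move the two washed limes from the draining tray into the blue carrier, one in each compartment, while its handle is still down. Then press in the orange lock button on the carrier's handle, keep it pressed while you pull the handle up past its first stop to the second, and lift the carrier level and clear of the worktop by a few centimetres. Finish holding it there, handle fully extended, with the other things on the worktop left where they are.

Things in the scene. Friction and masses are not known exactly. Their poses are not given: they have to be found in the camera images.
- carrier: Loose open blue tote, 240 (its x) x 190 (its y) x 75 mm high, about 0.7 kg, walls and floor 5 mm. Origin: centre of the underside. A rim-high divider at its x = 0 makes two compartments (centres x = +62 and -62, y = 0). Over it lies a black handle bar along y, 184 mm long, 97 to 119 mm above the underside when down, on posts at y = +80 and -80; a lock block 20 mm thick in x is under its middle.
- grip_center (a point): Centre of the black handle bar at mid length; the bar is 24 mm thick (carrier's x) and 22 mm high. 108 mm above the carrier's underside with the handle down, 218 mm when fully pulled out. Moves with the bar.
- button_face (a point): Centre of the orange lock button's outer face, 18 mm wide, 14 mm high, 6 mm proud of the bar's side that looks along the carrier's -x, at mid length. It goes in along the carrier's +x until flush, so two fingers pinching the middle of the bar across its thickness press it in. It springs out when let go.
- lock_button (a joint): Travel of the orange button, m: 0 out, 0.006 fully in (flush). It needs 3 N at first, 6 N fully in. The lock frees the handle only above about 0.004; else the handle stays locked down and lifting it lifts the carrier.
- grip_section (a joint): Travel of the upper handle section (bar and thin posts) out of the middle section, m: 0 down, 0.055 at its end, the first stop. It slides easily (under 1 N besides its weight of about 1 N).
- mid_section (a joint): Travel of the middle handle section out of the carrier, m: 0 down, 0.055 at its end, the second stop. It is stiffer (2.5 N) and follows once the upper section is at its stop; the carrier's weight keeps it on the worktop meanwhile. Both joints at 0.055 = second stop, 110 mm in all. If let go, the handle sinks back.
- tray: Fixed aluminium draining tray, 90 (its x) x 170 (its y) x 14 mm high, floor 4 mm; two cells at its y = +42 and -42 mm with 14 mm high walls, a lime in each. Origin: centre of the underside. The tray may be left or right of the carrier.
- lime_a_center (a point): Centre of the first lime, a green ball about 62 mm across (65 g), in the tray cell at the tray's +y. At the start about 35 mm above the worktop.
- lime_b_center (a point): Centre of the second lime, same size, in the tray cell at the tray's -y.
- mug: Bystander: blue and white mug, 91 mm high, origin under its centre. Leave alone.
- timer: Bystander: round kitchen timer, 69 mm across, 42 mm high. Leave alone.
- salt: Bystander: round wooden salt box, 91 mm across, 80 mm high. Leave alone.

How it is judged:
By the outcome, as a careful person would: the job done as asked, in the order asked, and still so for the second after the job is handed in, while the arm keeps its last pose, push and grip.
It also fails if it takes over 54 s, if anything falls off the work surface, if the arm or the gripper's body presses on something with over 40 N, if the wrist force passes 120 N, or if a joint passes its speed limit or range.

## Robot

A 6-joint arm with a two-finger parallel gripper is mounted at the origin on a cart in front of the work surface, level with it; the furniture and walls round the work are solid. World frame = base frame: x ahead of the robot, y to its left, z up, the work surface at z = 0. Lengths are in m, angles in rad, forces in N, time in s.
With the tool pointing down it reaches from about 0.225 to 0.875 m from the base axis. Payload 3.4 kg.
Tool frame: the origin (TCP) lies at the very end of the fingers, on their centre line; the grasp point (between the pads) lies 19 mm behind it; z points along the fingers, x is the direction in which the jaws open and shut, and the axes are right-handed (so a half turn about z gives the same grasp; the last joint's range is limited). The gripper opens to 85 mm and grips with 20 to 120 N. Pads are 22 mm wide; open, the fingers measure 114 mm over their backs; the gripper's body (76 mm by 85 mm) begins 54 mm behind the grasp point. The pads swing forward as they close: fully open they stand 13 mm farther back than shut.
Start: joints at [-1.266, 0.276, 1.505, -0, 1.361, -0.121], TCP at [0.238, -0.524, 0.202] pointing down, gripper open.
Joint ranges: [-2.89, 2.89], [-0.75, 2.08], [0.22, 2.7], [-1.18, 4.32], [0.11, 2.71], [-2.7, 2.7]. Speed limits (rad/s): [2.57, 2.57, 3.14, 3.14, 3.14, 3.14].

## Interface

Orientations are given as a unit quaternion [w, x, y, z].
In Python, from rig import manip gives the robot as it stands.
- The arm moves only by the tool carry_out, never from a script. Its argument "series" is a list of rows, each a list of 2 entries, a list of its own where there are three numbers: the shift along the tool's x, y, z in mm, then the turn about the tool's z in degrees. A call has 1 to 10 rows; each row shifts and turns the pose as measured when the row begins, along the tool's axes as they then stand; what a row does not reach is not made up. A row lasts 1/12 s, in which the tool goes at most 41.7 mm and 7.16 degrees, less where a joint would pass 70% of its speed; a pose out of reach is approached as far as the arm can. A call is refused whole if a number of a shift passes 41.7 or a number of a turn 7.16, either way. A call with a gripper value outside its range is refused whole. "fingers" is the finger opening in mm, from 0 to 85.4, set as the call begins (left out, the last holds). The fingers move at their own pace and stop on an object; "squeeze" is the grip in N (left out, the last holds). Time passes only in rows, so rows that do not move let the fingers close. It gives the time, the measured TCP pose, the force and the opening at its end, in the units of the state.
- manip.get_state(): the state, without advancing time (a new reading comes with each control period).
- manip.get_image(name): name is "scene" or "top" or "wrist"; returns a dict with "frame" (400x640x3 uint8, blue, green, red), "K" (3x3 intrinsics, pixels), "k1" (the pictures are not rectified: a ray, as slopes to the right and down, at radius r is drawn at 1 + k1 r^2 times it, then the intrinsics apply), "rvec" (rotation vector, rad) and "tvec" (3), from world to camera coordinates, as OpenCV has them; the wrist camera has in their place "mount" (4x4, takes a point from camera to tool coordinates, whose origin is the TCP and whose axes are the tool frame's). Camera axes: x right, y down, z forward; pixel columns grow to the right and rows downward; lengths in m; the calibration is good to about 2 mm. A picture is of the moment at which its call begins: read the wrist's pose just before it. There is no depth.
- manip.sign_off(): hands the job in, once; it reports no verdict.
The state is a dict: "clock": time; "qpos": joint angles; "qd": joint speeds; "effort": joint torques, N m; "position": TCP position; "ee_rot": TCP orientation; "contact_force": force on the tool from outside, world axes, zero at the start; "moment": the same for the moment, N m; "width": finger opening in m.
Only numpy, scipy, OpenCV 4.12 (cv2) and the standard library are available. Lean on these libraries where they do the work, as an engineer would, in place of code of your own. Each camera call takes 0.05 s, during which the arm holds its last target. There are 200 camera calls.

## Working session

There is one attempt and no reset: what is moved stays moved. The work goes in short steps, Python scripts to look and compute and a tool call to move; the robot and the scene stay as the last step left them, time stands still between calls to the robot, and variables do not carry over. Pictures are saved under pics/ and viewed, about 8 in all and at most 12, crops included, and the job is handed in when it is done.

Besides the shell and the picture viewer there is one more tool, called after "Call:" as a command line: name --argument value ..., lists and objects as JSON in quotes. carry_out: Moves the arm, as the interface text tells. Its arguments: {"type":"object","properties":{"series":{"type":"array","items":{"type":"array"}},"fingers":{"type":"number"},"squeeze":{"type":"number"}},"required":["series"]}

```bash
ls; mkdir -p pics; cat > h.py <<'E'
import numpy as np, cv2
from rig import manip
from scipy.spatial.transform import Rotation as R
def q2R(q): return R.from_quat([q[1],q[2],q[3],q[0]]).as_matrix()
def cam(im,st=None):
    """camera-to-world rotation and camera centre"""
    if 'mount' in im:
        T=np.eye(4);T[:3,:3]=q2R(st['ee_rot']);T[:3,3]=st['position'];T=T@np.array(im['mount']);return T[:3,:3],T[:3,3]
    Rm=cv2.Rodrigues(np.array(im['rvec'],float))[0];return Rm.T,-Rm.T@np.array(im['tvec'],float).ravel()
def ray(im,uv,st=None):
    Rw,c=cam(im,st);K=np.array(im['K'],float)
    p=cv2.undistortPoints(np.array([[uv]],float),K,np.array([im['k1'],0,0,0.]))[0,0]
    d=Rw@np.array([p[0],p[1],1]);return c,d/np.linalg.norm(d)
def plane(im,uv,z,st=None):
    c,d=ray(im,uv,st);return c+d*(z-c[2])/d[2]
def tri(rs):
    A=sum(np.eye(3)-np.outer(d,d) for c,d in rs);b=sum((np.eye(3)-np.outer(d,d))@c for c,d in rs)
    p=np.linalg.solve(A,b);return p,[np.linalg.norm((np.eye(3)-np.outer(d,d))@(p-c)) for c,d in rs]
def proj(im,P,st=None):
    Rw,c=cam(im,st);p=Rw.T@(np.array(P)-c)
    return cv2.projectPoints(p.reshape(1,1,3),np.zeros(3),np.zeros(3),np.array(im['K'],float),np.array([im['k1'],0,0,0.]))[0].ravel()
E
python3 - <<'E'
from h import *
st=manip.get_state();print({k:np.round(v,3) for k,v in st.items()})
for n in ['scene','top','wrist']:
    im=manip.get_image(n);cv2.imwrite(f'pics/{n}0.png',im['frame']);print(n,np.round(cam(im,st)[1],3),np.round(im['K'],1).tolist(),im['k1'])
    if n=='wrist':print(np.round(im['mount'],3))
E
```

```text
pics
{'clock': np.float64(0.0), 'qpos': array([-1.266,  0.277,  1.506,  0.   ,  1.361, -0.121]), 'qd': array([ 0.   , -0.   ,  0.001,  0.001, -0.002, -0.   ]), 'effort': array([-1.0000e-03, -4.1678e+01, -2.4581e+01, -0.0000e+00,  1.1000e-02,
       -0.0000e+00]), 'position': array([ 0.237, -0.523,  0.201]), 'ee_rot': array([-0.001,  0.841, -0.542, -0.001]), 'contact_force': array([ 0.888, -0.359,  0.503]), 'moment': array([-0.04 , -0.018,  0.072]), 'width': np.float64(0.085)}
scene [0.114 0.667 0.603] [[379.0, 0.0, 314.8], [0.0, 379.0, 201.0], [0.0, 0.0, 1.0]] -0.05291213292335776
top [0.483 0.081 1.183] [[440.6, 0.0, 312.7], [0.0, 440.6, 202.5], [0.0, 0.0, 1.0]] -0.024885845509268357
wrist [ 0.314 -0.488  0.373] [[281.5, 0.0, 316.9], [0.0, 281.5, 198.5], [0.0, 0.0, 1.0]] 0.00025156515102323074
[[ 1.    -0.     0.    -0.   ]
 [ 0.     0.946  0.324 -0.084]
 [-0.    -0.324  0.946 -0.171]
 [ 0.     0.     0.     1.   ]]
```

View pics/top0.png

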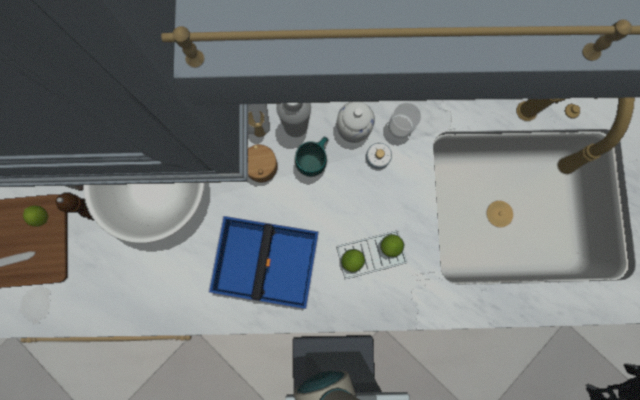

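View pics/scene0.png

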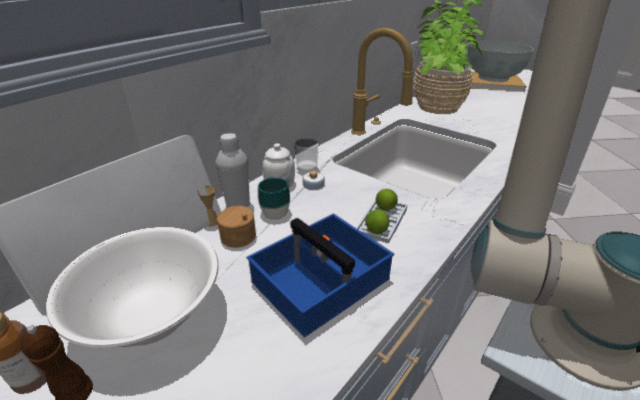

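Top view: the carrier is at about (265,262), with the orange button at (268,262) on the bar's right side, so carrier −x is roughly world −y. The limes in the tray are at (353,261) and (392,245). The lime at (35,215) is a decoy on a board. The scene view shows the carrier at (320,270) and the limes at (377,221) and (386,199).

```bash
python3 - <<'E'
from h import *
st=manip.get_state()
I={n:manip.get_image(n) for n in ['scene','top']}
def blobs(im,lo,hi,mn):
    h=cv2.cvtColor(im['frame'],cv2.COLOR_BGR2HSV);m=cv2.inRange(h,lo,hi)
    n,l,s,c=cv2.connectedComponentsWithStats(m);return m,[(s[i].tolist(),np.round(c[i],1).tolist()) for i in range(1,n) if s[i,4]>=mn]
for n,im in I.items():
    print(n)
    for nm,lo,hi,mn in [('green',(30,120,30),(50,255,255),100),('orange',(5,190,120),(18,255,255),4),('blue',(105,150,30),(125,255,255),500)]:
        m,b=blobs(im,lo,hi,mn);print(nm,[x for x in b][:12])
# lime circles: centre by minEnclosingCircle
L={}
for n,im in I.items():
    m,b=blobs(im,(30,100,20),(50,255,255),100)
    cs,_=cv2.findContours(m,cv2.RETR_EXTERNAL,cv2.CHAIN_APPROX_NONE)
    L[n]=[cv2.minEnclosingCircle(c) for c in cs if cv2.contourArea(c)>100]
    print(n,np.round([(*c,r) for c,r in L[n]],1).tolist())
# carrier rim in top
im=I['top'];m,b=blobs(im,(105,150,20),(125,255,255),500)
m[:, :200]=0;m[:,330:]=0;m[:200]=0;m[315:]=0
m=cv2.morphologyEx(m,cv2.MORPH_CLOSE,np.ones((25,25)))
c=max(cv2.findContours(m,cv2.RETR_EXTERNAL,cv2.CHAIN_APPROX_NONE)[0],key=cv2.contourArea)
r=cv2.boxPoints(cv2.minAreaRect(c));W=np.array([plane(im,p,.075)for p in r]);print(r.round(1).tolist(),W.round(3).tolist(),[np.linalg.norm(W[i]-W[i-1]).round(3) for i in range(4)])
print(W.mean(0).round(4),[np.degrees(np.arctan2(*(W[i]-W[i-1])[[1,0]])).round(1) for i in range(4)])
# dark bar in top
h=cv2.cvtColor(im['frame'],cv2.COLOR_BGR2HSV);m=cv2.inRange(h,(0,0,0),(180,255,45));m[:218]=0;m[306:]=0;m[:,:245]=0;m[:,285:]=0
m=cv2.morphologyEx(m,cv2.MORPH_OPEN,np.ones((5,5)))
for c in cv2.findContours(m,cv2.RETR_EXTERNAL,cv2.CHAIN_APPROX_NONE)[0]:
    if cv2.contourArea(c)<200:continue
    r=cv2.boxPoints(cv2.minAreaRect(c));B=np.array([plane(im,p,.119)for p in r]);print('bar',r.round(1).tolist(),B.mean(0).round(4),[np.linalg.norm(B[i]-B[i-1]).round(3) for i in range(4)],[np.degrees(np.arctan2(*(B[i]-B[i-1])[[1,0]])).round(1) for i in range(4)])
cv2.imwrite('pics/crop.png',np.hstack([cv2.resize(I['top']['frame'][205:315,200:330],None,fx=3,fy=3),cv2.resize(I['scene']['frame'][210:320,250:380],None,fx=3,fy=3)]))
E
```

```text
scene
green [([419, 7, 60, 69, 2428], [447.2, 41.0]), ([366, 189, 31, 44, 741], [381.1, 211.4])]
orange [([323, 236, 5, 4, 9], [325.2, 237.1])]
blue [([248, 215, 145, 121, 8877], [318.8, 274.4])]
top
green [([23, 206, 24, 20, 380], [34.8, 215.4]), ([381, 235, 22, 21, 356], [391.9, 245.3]), ([342, 250, 22, 22, 367], [352.6, 260.1])]
orange []
blue [([211, 217, 54, 82, 2989], [237.5, 257.9]), ([261, 226, 56, 81, 3291], [289.3, 266.4])]
scene [[382.3, 211.2, 23.0], [450.5, 37.5, 47.7]]
top [[352.7, 260.4, 11.3], [391.6, 245.5, 10.9], [34.8, 215.8, 11.9]]
[[209.89999389648438, 291.5], [222.39999389648438, 216.39999389648438], [317.1000061035156, 232.1999969482422], [304.6000061035156, 307.29998779296875]] [[0.424, 0.336, 0.075], [0.61, 0.306, 0.075], [0.565, 0.068, 0.075], [0.381, 0.103, 0.075]] [np.float64(0.238), np.float64(0.189), np.float64(0.243), np.float64(0.188)]
[0.4951 0.2032 0.075 ] [np.float64(79.6), np.float64(-9.1), np.float64(-100.7), np.float64(169.2)]
```

View pics/crop.png

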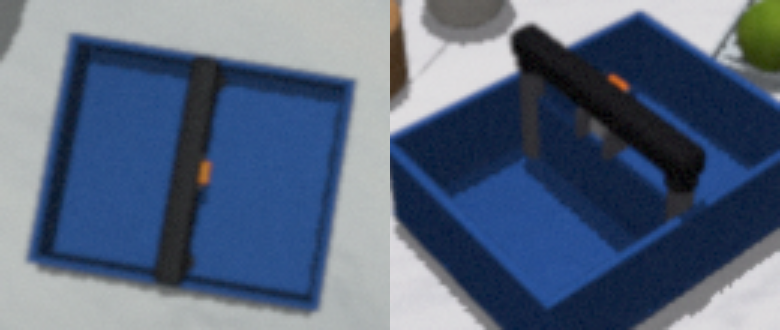

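```bash
cat >> h.py <<'E'
def togo(P,ang,st=None):
    """tool-frame shift (mm) to TCP P and turn (deg) about tool z so jaws lie along world angle ang (mod 180)"""
    st=st or manip.get_state();M=q2R(st['ee_rot']);s=M.T@(np.array(P)-st['position'])*1000
    a=np.degrees(np.arctan2(M[1,0],M[0,0]));d=(ang-a+90)%180-90
    print('tcp',np.round(st['position'],4),'q6',np.round(st['qpos'][5],2),'tilt z',np.round(M[:,2],3),'xang',a.round(1),'shift now-axes mm',s.round(1),'turn(tool z)',(-d).round(1),'F',np.round(st['contact_force'],1),'w',round(float(st['width'])*1000,1),'t',round(float(st['clock']),2))
E
python3 - <<'E'
from h import *
im=manip.get_image('top');sc=manip.get_image('scene')
def hough(f,x,y,s,r0,r1):
    c=f[y-s:y+s,x-s:x+s];h=cv2.cvtColor(c,cv2.COLOR_BGR2HSV);m=cv2.inRange(h,(28,90,15),(52,255,255));m=cv2.resize(m,None,fx=4,fy=4,interpolation=cv2.INTER_CUBIC)
    z=cv2.HoughCircles(cv2.GaussianBlur(m,(5,5),0),cv2.HOUGH_GRADIENT,1,40,param1=100,param2=12,minRadius=r0*4,maxRadius=r1*4)
    return None if z is None else np.round([[a/4+x-s,b/4+y-s,c/4] for a,b,c in z[0][:4]],1)
H=hough(sc['frame'],381,211,32,9,15);print(H)
T=[(391.7,245.4),(352.7,260.3)]
P=[plane(im,u,.035) for u in T];print(np.round(P,4))
d=P[0]-P[1];print('sep',np.linalg.norm(d),'ang',np.degrees(np.arctan2(d[1],d[0])))
for p,u in zip(P,T):
    e=proj(sc,p);print('pred scene',e.round(1))
    h=min(H,key=lambda q:np.hypot(*(q[:2]-e)));q,r=tri([ray(im,u),ray(sc,h[:2])]);print(q.round(4),np.round(r,4))
# orange button
for n,i,box in [('top',im,(255,285,250,275)),('scene',sc,(310,340,225,250))]:
    f=i['frame'][box[2]:box[3],box[0]:box[1]];h=cv2.cvtColor(f,cv2.COLOR_BGR2HSV);m=cv2.inRange(h,(3,120,100),(22,255,255));y,x=np.nonzero(m);print(n,len(x));c=(x.mean()+box[0],y.mean()+box[2]);print(c);
    globals()[n+'b']=ray(i,c)
p,r=tri([topb,sceneb]);print('button',p.round(4),np.round(r,4))
a=np.radians(79.8);C=np.array([.4951,.2032]);ex=np.array([np.cos(a),np.sin(a)])
print('button expected',C-18*ex/1000,'limes dest',C+.072*ex,C-.072*ex)
# carrier rim corner check in both views
for sx in(1,-1):
  for sy in(1,-1):
    q=C+sx*.12*ex+sy*.095*np.array([-ex[1],ex[0]]);print('corner scene px',proj(sc,[*q,.075]).round(1),end=' ')
E
```

```text
[[377.4 221.4  11.6]
 [386.4 199.4  10.3]]
[[ 0.5296 -0.126   0.035 ]
 [ 0.4934 -0.0232  0.035 ]]
sep 0.10891500892478727 ang -70.61133445794657
pred scene [386.5 197.8]
[ 0.5299 -0.127   0.0292] [0.0001 0.0001]
pred scene [377.7 219.9]
[ 0.4938 -0.0235  0.0298] [0.0003 0.0003]
top 20
(np.float64(267.5), np.float64(262.15))
scene 18
(np.float64(325.6111111111111), np.float64(236.88888888888889))
button [0.4928 0.1893 0.1129] [0.0001 0.0001]
button expected [0.49191247 0.18548448] limes dest [0.5078501  0.27406208] [0.4823499  0.13233792]
corner scene px [303.8 310.3] corner scene px [247.3 255.5] corner scene px [393.2 251.9] corner scene px [332.7 212.5]
```

```bash
cat >> h.py <<'E'
def plan(P,ang,n=None,turn=None,v=36.):
    """print rows of [shift],[turn] to TCP P, jaws along world ang"""
    st=manip.get_state();M=q2R(st['ee_rot']);D=(np.array(P)-st['position'])*1000
    a=np.degrees(np.arctan2(M[1,0],M[0,0]));t=-((ang-a+90)%180-90) if turn is None else turn
    n=n or max(int(np.ceil(np.linalg.norm(D)/v)),int(np.ceil(abs(t)/6.8)),1)
    rows=[]
    for i in range(n):
        Mi=M@R.from_euler('z',t*i/n,degrees=True).as_matrix();rows.append([(Mi.T@D/n).round(1).tolist(),round(t/n,2)])
    print(len(rows),rows)
E
python3 - <<'E'
from h import *
plan([.4936,-.0233,.16],19.4)
E
```

```text
16 [[[-21.9, -27.5, 2.6], np.float64(-5.31)], [[-19.2, -29.4, 2.6], np.float64(-5.31)], [[-16.4, -31.1, 2.6], np.float64(-5.31)], [[-13.5, -32.4, 2.6], np.float64(-5.31)], [[-10.4, -33.5, 2.6], np.float64(-5.31)], [[-7.3, -34.4, 2.6], np.float64(-5.31)], [[-4.0, -34.9, 2.6], np.float64(-5.31)], [[-0.8, -35.1, 2.6], np.float64(-5.31)], [[2.5, -35.0, 2.6], np.float64(-5.31)], [[5.7, -34.7, 2.6], np.float64(-5.31)], [[8.9, -34.0, 2.6], np.float64(-5.31)], [[12.0, -33.0, 2.6], np.float64(-5.31)], [[15.0, -31.8, 2.6], np.float64(-5.31)], [[17.9, -30.2, 2.6], np.float64(-5.31)], [[20.6, -28.5, 2.6], np.float64(-5.31)], [[23.1, -26.4, 2.6], np.float64(-5.31)]]
```

Call:
carry_out --series '[[[-22,-27.5,2.6],-5.3],[[-19,-29.5,2.6],-5.3],[[-16.5,-31,2.6],-5.3],[[-13.5,-32.5,2.6],-5.3],[[-10.5,-33.5,2.6],-5.3],[[-7.5,-34.5,2.6],-5.3],[[-4,-35,2.6],-5.3],[[-1,-35,2.6],-5.3],[[2.5,-35,2.6],-5.3],[[5.5,-34.5,2.6],-5.3]]' --fingers 85 --squeeze 20

```text
clock: 1.18
position: [0.3961, -0.2049, 0.1731]
ee_rot: [0.004, 0.995, -0.095, 0.002]
contact_force: [0.5, -0.3, 0.8]
width: 0.085
```

Call:
carry_out --series '[[[9,-34,2.6],-5.3],[[12,-33,2.6],-5.3],[[15,-32,2.6],-5.3],[[18,-30,2.6],-5.3],[[20.5,-28.5,2.6],-5.3],[[23,-26.5,2.6],-5.3],[[0,0,0],0]]'

```text
clock: 1.77
position: [0.4899, 0.0019, 0.1568]
ee_rot: [0.004, 0.98, 0.199, 0.004]
contact_force: [0.7, -0.2, 0.3]
width: 0.085
```

```bash
cat >> h.py <<'E'
def limes(im,st):
    h=cv2.cvtColor(im['frame'],cv2.COLOR_BGR2HSV);m=cv2.inRange(h,(28,80,15),(55,255,255));out=[]
    m=cv2.morphologyEx(m,cv2.MORPH_CLOSE,np.ones((9,9)))
    for c in cv2.findContours(m,cv2.RETR_EXTERNAL,cv2.CHAIN_APPROX_NONE)[0]:
        if cv2.contourArea(c)>300:
            u,r=cv2.minEnclosingCircle(c);out.append((u,r));print('lime px',np.round(u,1),round(r,1),'at z.035',plane(im,u,.035,st).round(4))
    return out
E
python3 - <<'E'
from h import *
st=manip.get_state();im=manip.get_image('wrist');cv2.imwrite('pics/w1.png',im['frame']);limes(im,st)
L=[(.4938,-.0233,.035),(.53,-.1265,.035)]
for l in L:print(proj(im,l,st).round(1))
togo([.4936,-.0233,.16],19.4)
E
```

```text
lime px [305.5 286.3] 24.8 at z.035 [ 0.5305 -0.1257  0.035 ]
lime px [310.5 203.5] 28.6 at z.035 [ 0.4942 -0.0222  0.035 ]
[309.8 204.2]
[304.9 286.7]
tcp [ 0.4887 -0.0005  0.1568] q6 -0.53 tilt z [ 0.007 -0.009 -1.   ] xang 22.9 shift now-axes mm [-4.4 23.  -2.9] turn(tool z) 3.5 F [ 0.4 -0.5  0.2] w 85.0 t 1.82
```

View pics/w1.png

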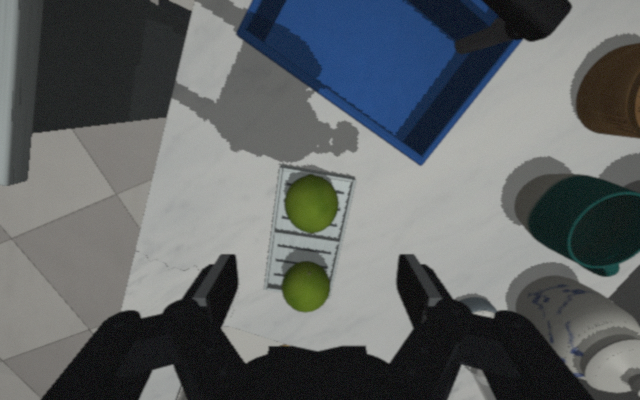

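Two limes are in the wrist view at (310,203) and (305,286). They agree with the top view within about 1 mm at z = 0.035, so I'm going for lime B (the near one).

```bash
python3 - <<'E'
from h import *
# two-view heights with the wrist camera
im=manip.get_image('top');st=manip.get_state();w=manip.get_image('wrist')
for u,(v,r) in zip([(391.7,245.4),(352.7,260.3)],limes(w,st)):print(np.round(tri([ray(im,u),ray(w,v,st)])[0],4))
togo([.494,-.0227,.016],19.4)
plan([.494,-.0227,.06],19.4,n=4)
E
```

```text
lime px [309.4 283.6] 24.9 at z.035 [ 0.5307 -0.1254  0.035 ]
lime px [314.  200.5] 28.7 at z.035 [ 0.4941 -0.0223  0.035 ]
[ 0.5302 -0.1257  0.0349]
[ 0.4939 -0.0232  0.033 ]
tcp [ 0.4876 -0.0035  0.157 ] q6 -0.53 tilt z [ 0.006 -0.011 -1.   ] xang 22.6 shift now-axes mm [ -1.7  18.5 141.2] turn(tool z) 3.2 F [ 0.8 -0.5  0.9] w 85.1 t 1.92
4 [[[-0.4, 4.7, 24.3], np.float64(0.8)], [[-0.3, 4.8, 24.3], np.float64(0.8)], [[-0.3, 4.8, 24.3], np.float64(0.8)], [[-0.2, 4.8, 24.3], np.float64(0.8)]]
```

Call:
carry_out --series '[[[-0.4,5,24],0.8],[[-0.4,5,24],0.8],[[-0.3,5,24],0.8],[[-0.2,4.5,24],0.8],[[0,0,0],0],[[0,0,0],0]]'

```text
clock: 2.42
position: [0.4941, -0.0336, 0.0618]
ee_rot: [0.009, 0.987, 0.16, 0.005]
contact_force: [0.4, 0.6, 0.1]
width: 0.0851
```

```bash
python3 - <<'E'
from h import *
togo([.494,-.0227,.017],19.4)
E
```

```text
tcp [ 0.4941 -0.0336  0.0618] q6 -0.51 tilt z [ 0.012 -0.015 -1.   ] xang 18.4 shift now-axes mm [  3.  -11.2  44.6] turn(tool z) -1.0 F [0.4 0.6 0.1] w 85.1 t 2.42
```

Call:
carry_out --series '[[[1,-4,12],-0.3],[[1,-3,12],-0.3],[[0.5,-2,10],0],[[0,0,5],0],[[0,0,0],0],[[0,0,0],0]]'

```text
clock: 2.92
position: [0.4975, -0.0299, 0.0282]
ee_rot: [0.011, 0.987, 0.161, 0.009]
contact_force: [-0.1, -0.0, 0.2]
width: 0.085
```

```bash
python3 - <<'E'
from h import *
togo([.494,-.0227,.017],19.4)
E
```

```text
tcp [ 0.4975 -0.0299  0.0282] q6 -0.5 tilt z [ 0.022 -0.019 -1.   ] xang 18.6 shift now-axes mm [-1.2 -8.2 10.9] turn(tool z) -0.8 F [-0.1 -0.   0.2] w 85.0 t 2.92
```

Call:
carry_out --series '[[[-0.6,-4,4],-0.4],[[-0.6,-4,4],-0.4],[[0,-1.5,3],0]]'

```text
clock: 3.17
position: [0.4954, -0.0217, 0.0186]
ee_rot: [0.012, 0.986, 0.169, 0.012]
contact_force: [0.3, 0.3, -0.5]
width: 0.0851
```

```bash
cat >> h.py <<'E'
def settle(n=3):
    for _ in range(n): manip.get_image('top')
E
python3 - <<'E'
from h import *
for i in range(3):
    togo([.494,-.0227,.017],19.4);settle(2)
togo([.494,-.0227,.017],19.4)
E
```

```text
tcp [ 0.4954 -0.0217  0.0186] q6 -0.5 tilt z [ 0.027 -0.02  -0.999] xang 19.4 shift now-axes mm [-1.7  0.4  1.6] turn(tool z) 0.0 F [ 0.3  0.3 -0.5] w 85.1 t 3.17
tcp [ 0.495  -0.0217  0.0182] q6 -0.5 tilt z [ 0.026 -0.02  -0.999] xang 19.4 shift now-axes mm [-1.3  0.6  1.2] turn(tool z) 0.0 F [-0.5  0.3  0.2] w 85.0 t 3.27
tcp [ 0.4956 -0.022   0.0185] q6 -0.5 tilt z [ 0.027 -0.02  -0.999] xang 19.4 shift now-axes mm [-1.8  0.1  1.5] turn(tool z) 0.0 F [ 0.4 -0.1  0.9] w 84.5 t 3.37
tcp [ 0.4958 -0.0222  0.0186] q6 -0.5 tilt z [ 0.027 -0.02  -0.999] xang 19.4 shift now-axes mm [-1.9 -0.2  1.6] turn(tool z) -0.0 F [-0.6  0.3  0.1] w 84.9 t 3.47
```

Call:
carry_out --series '[[[-1,0,0],0],[[0,0,0],0],[[0,0,0],0],[[0,0,0],0],[[0,0,0],0],[[0,0,0],0],[[0,0,0],0]]' --fingers 45 --squeeze 25

```text
clock: 4.05
position: [0.4944, -0.023, 0.0194]
ee_rot: [0.012, 0.986, 0.168, 0.011]
contact_force: [-1.1, 0.5, 0.9]
width: 0.0453
```

```bash
python3 - <<'E'
from h import *
togo([.494,-.0227,.017],19.4)
st=manip.get_state()
st=manip.get_state();plan([st['position'][0],st['position'][1],.12],19.4,n=5)
E
```

```text
tcp [ 0.4944 -0.023   0.0194] q6 -0.5 tilt z [ 0.027 -0.02  -0.999] xang 19.4 shift now-axes mm [-0.3 -0.5  2.3] turn(tool z) -0.0 F [-1.1  0.5  0.9] w 45.3 t 4.05
5 [[[0.4, 0.6, -20.1], np.float64(-0.0)], [[0.4, 0.6, -20.1], np.float64(-0.0)], [[0.4, 0.6, -20.1], np.float64(-0.0)], [[0.4, 0.6, -20.1], np.float64(-0.0)], [[0.4, 0.6, -20.1], np.float64(-0.0)]]
```

```bash
python3 - <<'E'
from h import *
st=manip.get_state();im=manip.get_image('wrist');t=manip.get_image('top');limes(im,st);limes(t,None)
cv2.imwrite('pics/w2.png',np.hstack([im['frame'][:, 120:520],cv2.resize(t['frame'][200:300,300:425],None,fx=3.2,fy=4)]))
E
```

```text
lime px [316.  346.5] 30.0 at z.035 [ 0.5218 -0.1017  0.035 ]
lime px [316.  246.2] 55.4 at z.035 [ 0.4944 -0.0235  0.035 ]
lime px [ 34.7 215.6] 12.1 at z.035 [0.6273 0.8137 0.035 ]
```

View pics/w2.png

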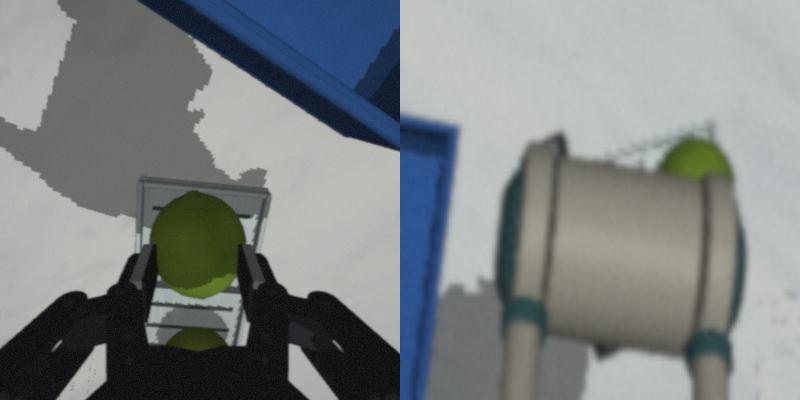

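```bash
python3 - <<'E'
from h import *
st=manip.get_state();im=manip.get_image('wrist')
M=q2R(st['ee_rot']);P=st['position']
for w in(22.5,31,36):
  for z in (0,-19,-40):print(w,z,[proj(im,P+M@(np.array([s*w,0,z])/1000),st).round(0)for s in(-1,1)])
print(st['width'],manip.get_state()['width'])
E
```

```text
22.5 0 [array([282., 234.]), array([349., 234.])]
22.5 -19 [array([279., 248.]), array([353., 248.])]
22.5 -40 [array([274., 267.]), array([357., 267.])]
31 0 [array([270., 234.]), array([362., 234.])]
31 -19 [array([265., 248.]), array([367., 247.])]
31 -40 [array([258., 267.]), array([373., 267.])]
36 0 [array([262., 234.]), array([369., 234.])]
36 -19 [array([257., 248.]), array([375., 247.])]
36 -40 [array([249., 267.]), array([382., 267.])]
0.04494201494515942 0.04514449316074107
```

Call:
carry_out --series '[[[0,0,-8],0],[[0,0,-10],0],[[0,0,-10],0],[[0,0,-5],0],[[0,0,0],0]]'

```text
clock: 4.62
position: [0.4941, -0.0221, 0.0544]
ee_rot: [0.012, 0.986, 0.168, 0.012]
contact_force: [-0.1, -0.3, -0.7]
width: 0.0451
```

```bash
python3 - <<'E'
from h import *
st=manip.get_state();im=manip.get_image('wrist');limes(im,st)
togo([.494,-.0227,.017],19.4)
cv2.imwrite('pics/w3.png',im['frame'][100:400, 120:520])
E
```

```text
lime px [316.2 332.7] 34.9 at z.035 [ 0.5299 -0.1225  0.035 ]
lime px [317.8 221. ] 44.3 at z.035 [ 0.4957 -0.0212  0.035 ]
tcp [ 0.4939 -0.0221  0.054 ] q6 -0.5 tilt z [ 0.027 -0.02  -0.999] xang 19.4 shift now-axes mm [-0.8 -0.4 37. ] turn(tool z) -0.0 F [-0.6 -0.6 -0.1] w 45.0 t 4.67
```

View pics/w3.png

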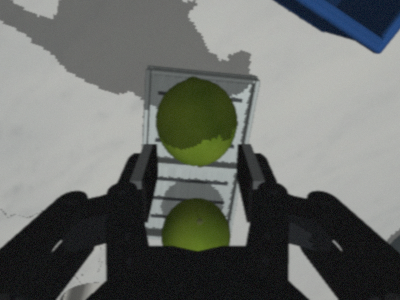

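```bash
python3 - <<'E'
from h import *
st=manip.get_state();im=manip.get_image('scene');f=im['frame'].copy();M=q2R(st['ee_rot'])
for s in(0,-19,-40):
    p=proj(im,st['position']+M@np.array([0,0,s/1000]));print(s,p.round(1))
x,y=proj(im,st['position']).astype(int);print(x,y)
cv2.imwrite('pics/s2.png',cv2.resize(f[y-80:y+50,x-80:x+80],None,fx=5,fy=4.6,interpolation=cv2.INTER_CUBIC))
E
```

```text
0 [377.9 213.9]
-19 [378.7 207.7]
-40 [379.5 200.8]
377 213
```

View pics/s2.png

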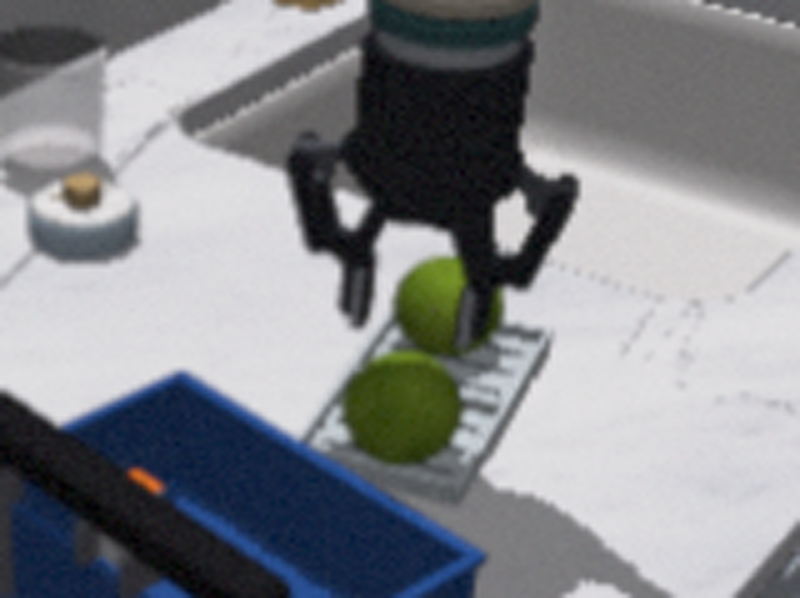

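The scene crop shows the fingertips at about (379.6,205.4), while the reported TCP projects to (378,214). So the real tips sit about 28 mm behind the reported TCP, and the wrist view agrees. The jaws closed above lime B, which stayed put. I'll reopen and go lower, watching the force.

Call:
carry_out --series '[[[0,0,0],0],[[0,0,0],0],[[0,0,0],0],[[0,0,0],0],[[0,0,0],0],[[0,0,0],0]]' --fingers 85

```text
clock: 5.22
position: [0.4918, -0.0217, 0.0514]
ee_rot: [0.011, 0.986, 0.168, 0.009]
contact_force: [0.3, 0.6, -0.1]
width: 0.0851
```

Call:
carry_out --series '[[[0,0,12],0],[[0,0,14],0],[[0,0,12],0],[[0,0,6],0]]'

```text
clock: 5.55
position: [0.495, -0.023, 0.0076]
ee_rot: [0.012, 0.986, 0.168, 0.011]
contact_force: [0.2, -0.4, -0.1]
width: 0.085
```

```bash
python3 - <<'E'
from h import *
settle(2);st=manip.get_state();im=manip.get_image('wrist');limes(im,st)
togo([.4945,-.0228,-.008],19.4)
E
```

```text
lime px [316.5 346.5] 20.5 at z.035 [ 0.518  -0.0893  0.035 ]
lime px [317.  254.5] 57.8 at z.035 [ 0.4947 -0.0221  0.035 ]
tcp [ 0.4954 -0.023   0.0084] q6 -0.5 tilt z [ 0.027 -0.02  -0.999] xang 19.4 shift now-axes mm [-1.1 -1.  16.4] turn(tool z) -0.0 F [-0.6 -0.1  1.5] w 85.1 t 5.7
```

Call:
carry_out --series '[[[-0.5,0,5],0],[[-0.5,0,5],0],[[0,0,5],0]]'

```text
clock: 5.95
position: [0.4973, -0.0241, -0.0052]
ee_rot: [0.013, 0.986, 0.168, 0.014]
contact_force: [-0.3, -0.1, 0.2]
width: 0.0852
```

Call:
carry_out --series '[[[0,0,0],0],[[0,0,0],0],[[0,0,0],0],[[0,0,0],0],[[0,0,0],0],[[0,0,0],0]]' --fingers 52

```text
clock: 6.45
position: [0.497, -0.0241, -0.0051]
ee_rot: [0.013, 0.986, 0.168, 0.014]
contact_force: [-0.4, -0.4, -0.5]
width: 0.0578
```

```bash
python3 - <<'E'
from h import *
togo([.4945,-.0228,-.01],19.4)
E
```

```text
tcp [ 0.497  -0.0241 -0.0051] q6 -0.5 tilt z [ 0.032 -0.021 -0.999] xang 19.4 shift now-axes mm [-2.  -2.2  4.8] turn(tool z) -0.0 F [-0.4 -0.4 -0.5] w 57.8 t 6.45
```

Call:
carry_out --series '[[[-0.5,0,0],0],[[-0.5,0,0],0],[[-0.5,-0.5,4],0],[[0,0,4],0],[[0,0,0],0]]' --fingers 75

```text
clock: 6.87
position: [0.4961, -0.0244, -0.0135]
ee_rot: [0.013, 0.986, 0.168, 0.015]
contact_force: [-0.4, -0.5, -0.7]
width: 0.0747
```

Call:
carry_out --series '[[[0,0,0],0],[[0,0,0],0],[[0,0,0],0],[[0,0,0],0],[[0,0,0],0]]' --fingers 45

```text
clock: 7.28
position: [0.4959, -0.0243, -0.0135]
ee_rot: [0.013, 0.986, 0.168, 0.015]
contact_force: [-0.8, -0.6, 0.9]
width: 0.0586
```

Call:
carry_out --series '[[[0,0,-8],0],[[0,0,-12],0],[[0,0,-12],0]]'

```text
clock: 7.53
position: [0.4922, -0.0233, 0.0174]
ee_rot: [0.012, 0.986, 0.168, 0.011]
contact_force: [0.3, 0.4, -0.5]
width: 0.0586
```

```bash
python3 - <<'E'
from h import *
st=manip.get_state();im=manip.get_image('wrist');l=limes(im,st)
togo([.4945,-.0228,-.01],19.4)
E
```

```text
lime px [318.6 282.8] 75.2 at z.035 [ 0.5023 -0.0477  0.035 ]
tcp [ 0.4939 -0.0235  0.0196] q6 -0.5 tilt z [ 0.031 -0.021 -0.999] xang 19.4 shift now-axes mm [ 0.1 -1.3 29.6] turn(tool z) -0.0 F [-0.3 -0.   0.5] w 58.5 t 7.58
```

Call:
carry_out --series '[[[0.5,0.5,-25],0],[[0.5,0.5,-30],0],[[0.5,0.5,-25],0],[[0,0,-8],0]]'

```text
clock: 7.92
position: [0.4912, -0.0223, 0.1098]
ee_rot: [0.012, 0.986, 0.168, 0.011]
contact_force: [1.1, 0.4, -1.2]
width: 0.0583
```

```bash
python3 - <<'E'
from h import *
togo([.4823,.1323,.11],-10.2)
plan([.4823,.1323,.11],-10.2,n=7)
E
```

```text
tcp [ 0.4912 -0.0223  0.1098] q6 -0.5 tilt z [ 0.026 -0.02  -0.999] xang 19.4 shift now-axes mm [  42.9 -148.7   -3.6] turn(tool z) 29.6 F [ 1.1  0.4 -1.2] w 58.3 t 7.92
7 [[[6.1, -21.2, -0.5], np.float64(4.23)], [[4.5, -21.6, -0.5], np.float64(4.23)], [[2.9, -21.9, -0.5], np.float64(4.23)], [[1.3, -22.1, -0.5], np.float64(4.23)], [[-0.3, -22.1, -0.5], np.float64(4.23)], [[-1.9, -22.0, -0.5], np.float64(4.23)], [[-3.6, -21.8, -0.5], np.float64(4.23)]]
```

Call:
carry_out --series '[[[6,-21,-0.5],4.2],[[4.5,-22,-0.5],4.2],[[3,-22,-0.5],4.2],[[1.5,-22,-0.5],4.2],[[0,-22,-0.5],4.2],[[-1.5,-18,-0.5],4.2],[[-2,-8,-0.5],4.2]]'

```text
clock: 8.5
position: [0.4853, 0.1169, 0.11]
ee_rot: [0.009, 0.995, -0.102, 0.017]
contact_force: [-0.6, -0.7, -0.3]
width: 0.0585
```

```bash
python3 - <<'E'
from h import *
settle(4)
togo([.4823,.1323,.03],-10.2)
E
```

```text
tcp [0.4855 0.1146 0.1103] q6 0.33 tilt z [ 0.032 -0.024 -0.999] xang -11.4 shift now-axes mm [ -9.5 -18.1  79.7] turn(tool z) -1.2 F [-0.2 -0.1 -0.4] w 58.4 t 8.7
```

Call:
carry_out --series '[[[-4,-8,5],-0.6],[[-3,-6,15],-0.6],[[-1.5,-3,22],0],[[-0.5,-1,22],0],[[0,0,18],0],[[0,0,10],0]]'

```text
clock: 9.2
position: [0.4864, 0.1301, 0.0156]
ee_rot: [0.01, 0.996, -0.087, 0.021]
contact_force: [-0.6, -0.1, -0.3]
width: 0.0585
```

```bash
python3 - <<'E'
from h import *
settle(3)
togo([.4823,.1323,-.008],-10.2)
E
```

```text
tcp [0.4868 0.1301 0.0168] q6 0.35 tilt z [ 0.041 -0.023 -0.999] xang -10.0 shift now-axes mm [-5.9 -1.8 24.5] turn(tool z) 0.2 F [-0.6  0.5 -0.9] w 58.3 t 9.35
```

Call:
carry_out --series '[[[-1,-0.5,8],0],[[-1,-0.5,8],0],[[-0.5,-0.5,6],0],[[0,0,1.5],0],[[0,0,0],0]]'

```text
clock: 9.77
position: [0.4885, 0.1315, -0.0063]
ee_rot: [0.009, 0.996, -0.088, 0.025]
contact_force: [0.2, 0.9, -0.7]
width: 0.0584
```

```bash
python3 - <<'E'
from h import *
settle(1)
togo([.4823,.1323,-.010],-10.2)
E
```

```text
tcp [ 0.4885  0.1315 -0.0061] q6 0.35 tilt z [ 0.047 -0.022 -0.999] xang -10.0 shift now-axes mm [-6.4  0.2  3.5] turn(tool z) 0.2 F [-0.  -0.  -0.6] w 58.3 t 9.82
```

Call:
carry_out --series '[[[0,0,2],0]]' --fingers 82

```text
clock: 9.9
position: [0.4891, 0.1315, -0.0077]
ee_rot: [0.009, 0.996, -0.088, 0.025]
contact_force: [-0.7, 0.1, -0.5]
width: 0.0686
```

```bash
python3 - <<'E'
from h import *
settle(7)
st=manip.get_state();limes(manip.get_image('wrist'),st)
togo([.4823,.1323,.12],-10.2)
E
```

```text
lime px [318.6 275. ] 59.4 at z.035 [0.4876 0.1293 0.035 ]
tcp [ 0.4887  0.1314 -0.008 ] q6 0.35 tilt z [ 0.048 -0.022 -0.999] xang -10.0 shift now-axes mm [ 1.000e-01  2.000e+00 -1.281e+02] turn(tool z) 0.2 F [-0.4  0.6  1.3] w 82.1 t 10.3
```

Call:
carry_out --series '[[[0,0,-36],0],[[0,0,-40],0],[[0,0,-36],0]]'

```text
clock: 10.55
position: [0.4767, 0.1327, 0.0991]
ee_rot: [0.011, 0.996, -0.088, 0.014]
contact_force: [0.9, 0.8, -0.5]
width: 0.082
```

```bash
python3 - <<'E'
from h import *
settle(3)
st=manip.get_state();im=manip.get_image('wrist');limes(im,st)
togo([.5302,-.1257,.07],19.4)
plan([.5302,-.1257,.08],19.4,n=8)
E
```

```text
lime px [322. 198.] 36.3 at z.035 [0.4885 0.1338 0.035 ]
tcp [0.4785 0.133  0.0993] q6 0.35 tilt z [ 0.032 -0.024 -0.999] xang -10.1 shift now-axes mm [ 95.  245.1  37.3] turn(tool z) -29.5 F [-0.2 -0.8 -0.5] w 81.8 t 10.75
8 [[[11.9, 30.7, 3.4], np.float64(-3.68)], [[9.9, 31.4, 3.4], np.float64(-3.68)], [[7.9, 31.9, 3.4], np.float64(-3.68)], [[5.8, 32.4, 3.4], np.float64(-3.68)], [[3.7, 32.7, 3.4], np.float64(-3.68)], [[1.6, 32.9, 3.4], np.float64(-3.68)], [[-0.5, 32.9, 3.4], np.float64(-3.68)], [[-2.6, 32.8, 3.4], np.float64(-3.68)]]
```

Call:
carry_out --series '[[[12,31,0],-3.7],[[10,31,2],-3.7],[[8,32,3.5],-3.7],[[6,32,3.5],-3.7],[[3.5,32.5,3.5],-3.7],[[1.5,33,3.5],-3.7],[[-0.5,28,3.5],-3.7],[[-2,14,3.5],-3.7]]' --fingers 85

```text
clock: 11.42
position: [0.5191, -0.1059, 0.0691]
ee_rot: [0.01, 0.982, 0.186, 0.003]
contact_force: [1.2, 0.2, 1.1]
width: 0.0853
```

```bash
python3 - <<'E'
from h import *
settle(4)
st=manip.get_state();im=manip.get_image('wrist');limes(im,st)
togo([.5302,-.1257,-.0135],19.4)
E
```

```text
lime px [319.8 243. ] 37.2 at z.035 [ 0.5305 -0.1256  0.035 ]
tcp [ 0.5182 -0.1018  0.07  ] q6 -0.68 tilt z [ 0.01  -0.017 -1.   ] xang 21.3 shift now-axes mm [ 2.3 25.  84. ] turn(tool z) 1.9 F [-0.1 -0.   0.9] w 85.2 t 11.67
```

Call:
carry_out --series '[[[1,13,4],1],[[1,10,20],1],[[0,3,28],0]]'

```text
clock: 11.92
position: [0.5348, -0.1252, 0.0223]
ee_rot: [0.012, 0.986, 0.168, 0.009]
contact_force: [-0.4, 0.9, 1.4]
width: 0.0852
```

```bash
python3 - <<'E'
from h import *
settle(3)
togo([.5304,-.1256,-.0135],19.4)
E
```

```text
tcp [ 0.5301 -0.1232  0.0194] q6 -0.68 tilt z [ 0.011 -0.016 -1.   ] xang 19.4 shift now-axes mm [-0.7  1.7 32.9] turn(tool z) -0.0 F [ 0.5 -0.1  0.9] w 85.2 t 12.07
```

Call:
carry_out --series '[[[-0.5,1,14],0],[[0,0.5,16],0]]'

```text
clock: 12.23
position: [0.5341, -0.1253, -0.0067]
ee_rot: [0.011, 0.986, 0.169, 0.008]
contact_force: [0.8, 0.6, 0.1]
width: 0.0853
```

```bash
python3 - <<'E'
from h import *
settle(2)
togo([.5304,-.1256,-.0135],19.4)
E
```

```text
tcp [ 0.5323 -0.1247 -0.0084] q6 -0.68 tilt z [ 0.014 -0.017 -1.   ] xang 19.5 shift now-axes mm [-2.2  0.1  5.1] turn(tool z) 0.1 F [ 0.3 -0.7 -0.7] w 84.9 t 12.33
```

Call:
carry_out --series '[[[-2,0,5],0]]' --fingers 45

```text
clock: 12.42
position: [0.5321, -0.1255, -0.0118]
ee_rot: [0.01, 0.986, 0.169, 0.007]
contact_force: [0.2, 0.5, -0.3]
width: 0.0752
```

```bash
python3 - <<'E'
from h import *
settle(9)
togo([.5304,-.1256,.115],19.4)
E
```

```text
tcp [ 0.5307 -0.1254 -0.0124] q6 -0.68 tilt z [ 0.015 -0.017 -1.   ] xang 19.4 shift now-axes mm [   0.7    2.7 -127.4] turn(tool z) 0.0 F [-2.   0.5  7. ] w 58.0 t 12.87
```

Call:
carry_out --series '[[[0,0.5,-15],0],[[0,0.5,-30],0],[[0,0.5,-36],0],[[0,0,-36],0],[[0,0,-28],0]]'

```text
clock: 13.28
position: [0.5241, -0.1228, 0.1313]
ee_rot: [0.006, 0.986, 0.169, -0.001]
contact_force: [0.8, -0.5, 0.1]
width: 0.0582
```

```bash
python3 - <<'E'
from h import *
settle(2)
togo([.508,.274,.15],-10.2)
plan([.508,.274,.152],-10.2,n=12)
E
```

```text
tcp [ 0.5276 -0.1241  0.1343] q6 -0.69 tilt z [ 0.01  -0.015 -1.   ] xang 19.4 shift now-axes mm [ 113.9 -381.7  -21.8] turn(tool z) 29.6 F [ 0.2 -0.2 -0.5] w 58.5 t 13.38
12 [[[9.5, -31.8, -2.0], np.float64(2.47)], [[8.1, -32.2, -2.0], np.float64(2.47)], [[6.7, -32.5, -2.0], np.float64(2.47)], [[5.3, -32.8, -2.0], np.float64(2.47)], [[3.9, -33.0, -2.0], np.float64(2.47)], [[2.5, -33.1, -2.0], np.float64(2.47)], [[1.1, -33.2, -2.0], np.float64(2.47)], [[-0.4, -33.2, -2.0], np.float64(2.47)], [[-1.8, -33.1, -2.0], np.float64(2.47)], [[-3.2, -33.0, -2.0], np.float64(2.47)], [[-4.7, -32.9, -2.0], np.float64(2.47)], [[-6.1, -32.6, -2.0], np.float64(2.47)]]
```

Call:
carry_out --series '[[[9.5,-32,-2],2.5],[[8,-32,-2],2.5],[[6.5,-32.5,-2],2.5],[[5.5,-33,-2],2.5],[[4,-33,-2],2.5],[[2.5,-33,-2],2.5],[[1,-33,-2],2.5],[[-0.5,-33,-2],2.5],[[-2,-33,-2],2.5],[[-3,-28,-2],2.5]]'

```text
clock: 14.22
position: [0.5142, 0.208, 0.1422]
ee_rot: [0.01, 0.998, -0.066, 0.005]
contact_force: [0.3, 0.2, 0.1]
width: 0.0584
```

```bash
python3 - <<'E'
from h import *
settle(3)
togo([.508,.274,.14],-10.2)
E
```

```text
tcp [0.5144 0.2076 0.1421] q6 0.41 tilt z [ 0.008 -0.021 -1.   ] xang -7.2 shift now-axes mm [-14.7 -65.1   0.7] turn(tool z) 3.0 F [ 0.2 -0.7 -0.2] w 58.2 t 14.37
```

Call:
carry_out --series '[[[-5,-22,0],1.5],[[-5,-22,0],1.5],[[-4,-14,0],0],[[0,-5,20],0]]'

```text
clock: 14.7
position: [0.5122, 0.2687, 0.1207]
ee_rot: [0.012, 0.996, -0.091, 0.007]
contact_force: [1.1, -0.2, -1.2]
width: 0.058
```

```bash
python3 - <<'E'
from h import *
settle(3)
togo([.508,.274,-.009],-10.2)
E
```

```text
tcp [0.5083 0.2654 0.1163] q6 0.58 tilt z [ 0.001 -0.03  -1.   ] xang -10.5 shift now-axes mm [ -2.7 -12.1 125. ] turn(tool z) -0.3 F [ 0.1 -0.9 -0.7] w 58.2 t 14.85
```

Call:
carry_out --series '[[[-1,-6,18],0],[[-1,-5,26],0],[[-0.5,-2,28],0],[[0,0,20],0]]'

```text
clock: 15.18
position: [0.5156, 0.2725, 0.0288]
ee_rot: [0.013, 0.995, -0.094, 0.009]
contact_force: [0.4, -0.4, -1.5]
width: 0.0584
```

```bash
python3 - <<'E'
from h import *
settle(3)
togo([.508,.274,-.009],-10.2)
E
```

```text
tcp [0.5149 0.2722 0.029 ] q6 0.6 tilt z [ 0.013 -0.028 -1.   ] xang -10.8 shift now-axes mm [-7.8 -1.4 37.8] turn(tool z) -0.6 F [-0.5 -1.  -0.5] w 58.1 t 15.33
```

Call:
carry_out --series '[[[-2,-1,14],0],[[-2,0,14],0],[[0,0,8],0]]'

```text
clock: 15.58
position: [0.5182, 0.2729, -0.0005]
ee_rot: [0.011, 0.995, -0.095, 0.014]
contact_force: [-0.8, -1.0, -0.2]
width: 0.0584
```

```bash
python3 - <<'E'
from h import *
settle(2)
togo([.508,.274,-.009],-10.2)
E
```

```text
tcp [ 0.5178  0.2728 -0.001 ] q6 0.6 tilt z [ 0.024 -0.025 -0.999] xang -10.9 shift now-axes mm [-10.1   0.5   7.8] turn(tool z) -0.7 F [-0.1  0.2 -1.3] w 58.2 t 15.68
```

Call:
carry_out --series '[[[-1,0,8],0]]'

```text
clock: 15.77
position: [0.5194, 0.2734, -0.0067]
ee_rot: [0.01, 0.995, -0.095, 0.015]
contact_force: [-0.2, 0.1, -0.7]
width: 0.0587
```

Call:
carry_out --series '[[[0,0,1],0]]' --fingers 82

```text
clock: 15.85
position: [0.5192, 0.2731, -0.0078]
ee_rot: [0.01, 0.995, -0.095, 0.015]
contact_force: [-0.7, -0.1, 0.1]
width: 0.0688
```

```bash
python3 - <<'E'
from h import *
settle(6)
st=manip.get_state();limes(manip.get_image('wrist'),st)
togo([.508,.274,.14],-10.2)
E
```

```text
lime px [319.6 279. ] 58.5 at z.035 [0.5193 0.2683 0.035 ]
tcp [ 0.5196  0.2735 -0.0074] q6 0.6 tilt z [ 0.029 -0.022 -0.999] xang -10.9 shift now-axes mm [  -6.6    4.2 -147.6] turn(tool z) -0.7 F [-0.5 -1.6 -0.1] w 82.1 t 16.2
```

Call:
carry_out --series '[[[0,0,-34],0],[[0,0,-38],0],[[0,0,-38],-3],[[0,6,-34],-7],[[3,15,-12],-7],[[3,20,0],-7]]'

```text
clock: 16.7
position: [0.5199, 0.2386, 0.1549]
ee_rot: [0.013, 0.993, 0.121, 0.01]
contact_force: [0.9, 0.2, -0.1]
width: 0.0819
```

```bash
python3 - <<'E'
from h import *
settle(2)
togo([.4951,.2032,.16],79.8)
plan([.4951,.2032,.16],79.8,turn=None)
E
```

```text
tcp [0.5199 0.2357 0.153 ] q6 0.1 tilt z [ 0.021 -0.026 -0.999] xang 13.4 shift now-axes mm [-31.6  26.1  -6.6] turn(tool z) -66.4 F [-0.3  0.4 -0. ] w 82.1 t 16.8
10 [[[-3.2, 2.6, -0.7], np.float64(-6.64)], [[-3.4, 2.2, -0.7], np.float64(-6.64)], [[-3.7, 1.8, -0.7], np.float64(-6.64)], [[-3.9, 1.4, -0.7], np.float64(-6.64)], [[-4.0, 0.9, -0.7], np.float64(-6.64)], [[-4.1, 0.5, -0.7], np.float64(-6.64)], [[-4.1, -0.0, -0.7], np.float64(-6.64)], [[-4.1, -0.5, -0.7], np.float64(-6.64)], [[-4.0, -1.0, -0.7], np.float64(-6.64)], [[-3.8, -1.4, -0.7], np.float64(-6.64)]]
```

Call:
carry_out --series '[[[-3,2.5,-1],-6.7],[[-3.5,2,-1],-6.7],[[-3.5,2,-1],-6.7],[[-4,1.5,-1],-6.7],[[-4,1,-1],-6.7],[[-4,0.5,-1],-6.7],[[-4,0,-1],-6.7],[[-4,-0.5,-1],-6.7],[[-4,-1,-1],-6.7],[[-3,-1,-1],-6]]'

```text
clock: 17.63
position: [0.4887, 0.2066, 0.1564]
ee_rot: [0.011, 0.758, 0.652, -0.006]
contact_force: [0.2, -0.5, -0.6]
width: 0.0819
```

```bash
python3 - <<'E'
from h import *
settle(3)
st=manip.get_state();im=manip.get_image('wrist');cv2.imwrite('pics/w4.png',im['frame']);limes(im,st)
togo([.4951,.2032,.16],79.8)
a=np.radians(79.8);C=np.array([.4951,.2032]);ex=np.array([np.cos(a),np.sin(a)]);ey=np.array([-ex[1],ex[0]])
for s,t in [(0,0),(12,90),(-12,90),(12,-90),(-12,-90)]:
    q=C+ex*s/1000+ey*t/1000;print(s,t,proj(im,[*q,.119],st).round(1))
h=cv2.cvtColor(im['frame'],cv2.COLOR_BGR2HSV);m=cv2.inRange(h,(3,140,100),(22,255,255));n,l,s,c=cv2.connectedComponentsWithStats(m)
for i in range(1,n):
    if s[i,4]>10:print('orange',s[i],c[i].round(1))
E
```

```text
lime px [382.  198.5] 29.6 at z.035 [0.5182 0.272  0.035 ]
lime px [252.  190.5] 30.0 at z.035 [0.4876 0.1325 0.035 ]
tcp [0.4895 0.2067 0.1568] q6 -1.12 tilt z [ 0.006 -0.024 -1.   ] xang 80.9 shift now-axes mm [-2.6  6.1 -3.1] turn(tool z) 1.1 F [-0.3  0.5  0.9] w 82.2 t 17.83
0 0 [314.3 218.7]
12 90 [333.6 100.9]
-12 90 [299.2 100.2]
12 -90 [325.8 309.6]
-12 -90 [299.6 308.8]
orange [294 204   8  23 156] [297.6 216.1]
```

View pics/w4.png

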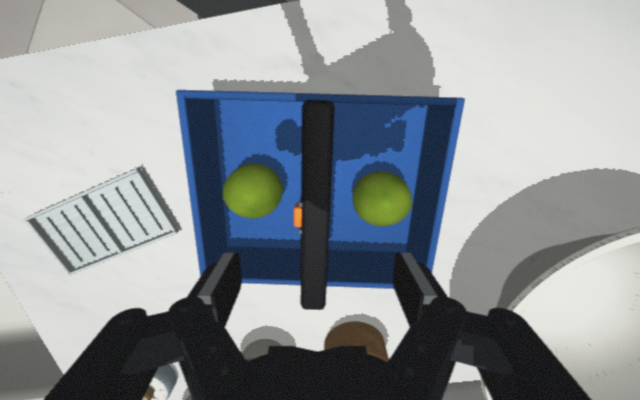

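Call:
carry_out --series '[[[-1,3,8],0.6],[[-1,2,20],0.5],[[0,1,20],0]]'

```text
clock: 18.08
position: [0.4997, 0.2046, 0.1106]
ee_rot: [0.013, 0.77, 0.638, -0.001]
contact_force: [0.4, -0.2, -0.8]
width: 0.082
```

```bash
python3 - <<'E'
from h import *
sc=manip.get_image('scene');settle(2);st=manip.get_state();im=manip.get_image('wrist')
h=cv2.cvtColor(im['frame'],cv2.COLOR_BGR2HSV);m=cv2.inRange(h,(3,140,100),(22,255,255));y,x=np.nonzero(m);c=(x.mean(),y.mean())
h=cv2.cvtColor(sc['frame'][225:250,310:340],cv2.COLOR_BGR2HSV);m=cv2.inRange(h,(3,120,100),(22,255,255));y,x=np.nonzero(m);s=(x.mean()+310,y.mean()+225);print(c,s)
w=ray(im,c,st);t=manip.get_image('top');print('wrist+scene old',tri([w,ray(sc,(325.6,236.9))])[0].round(4),'top old',tri([w,ray(t,(267.5,262.15))])[0].round(4),'plane .112',plane(im,c,.112,st).round(4))
togo([.4951,.204,.064],79.8)
E
```

```text
(np.float64(292.6968325791855), np.float64(232.81900452488688)) (np.float64(325.3076923076923), np.float64(236.6153846153846))
wrist+scene old [0.4932 0.1891 0.1126] top old [0.4928 0.1893 0.1138] plane .112 [0.4937 0.189  0.112 ]
tcp [0.4992 0.2046 0.1115] q6 -1.1 tilt z [ 0.014 -0.021 -1.   ] xang 79.4 shift now-axes mm [-0.5 -4.7 47.4] turn(tool z) -0.4 F [ 1.  -0.1 -1.2] w 81.8 t 18.33
```

Call:
carry_out --series '[[[-0.5,-2,18],-0.2],[[0,-2,22],-0.2]]'

```text
clock: 18.5
position: [0.502, 0.2059, 0.0771]
ee_rot: [0.016, 0.767, 0.641, 0.006]
contact_force: [-0.1, 0.3, 0.2]
width: 0.082
```

```bash
python3 - <<'E'
from h import *
settle(3)
togo([.496,.204,.064],79.8)
E
```

```text
tcp [0.4995 0.2052 0.0752] q6 -1.1 tilt z [ 0.022 -0.019 -1.   ] xang 79.8 shift now-axes mm [-1.6 -3.5 11.1] turn(tool z) -0.0 F [0.4 0.2 0.4] w 82.2 t 18.65
```

Call:
carry_out --series '[[[-1.5,-3.5,11],0]]'

```text
clock: 18.73
position: [0.4994, 0.2051, 0.0671]
ee_rot: [0.016, 0.767, 0.641, 0.006]
contact_force: [0.8, 0.5, 0.6]
width: 0.0818
```

Call:
carry_out --series '[[[0,0,0],0]]' --fingers 15 --squeeze 60

```text
clock: 18.82
position: [0.4981, 0.2048, 0.067]
ee_rot: [0.015, 0.767, 0.641, 0.005]
contact_force: [0.1, -0.3, -0.1]
width: 0.0721
```

```bash
python3 - <<'E'
from h import *
settle(8);togo([.496,.204,.064],79.8)
settle(6);togo([.496,.204,.064],79.8)
E
```

```text
tcp [0.4999 0.2036 0.0685] q6 -1.1 tilt z [ 0.03  -0.019 -0.999] xang 79.8 shift now-axes mm [-0.3 -4.   4.4] turn(tool z) -0.0 F [-1.5 -6.4  5.8] w 22.6 t 19.22
tcp [0.4999 0.2036 0.0685] q6 -1.1 tilt z [ 0.03  -0.019 -0.999] xang 79.8 shift now-axes mm [-0.2 -4.1  4.4] turn(tool z) -0.0 F [-1.  -5.7  6.5] w 22.9 t 19.52
```

```bash
python3 - <<'E'
from h import *
p=manip.get_state()['position'];plan([p[0],p[1],p[2]+.05],79.8,n=4)
E
```

```text
4 [[[-0.2, 0.4, -12.5], np.float64(-0.01)], [[-0.2, 0.4, -12.5], np.float64(-0.01)], [[-0.2, 0.4, -12.5], np.float64(-0.01)], [[-0.2, 0.4, -12.5], np.float64(-0.01)]]
```

Call:
carry_out --series '[[[-0.2,0.4,-6],0],[[-0.2,0.4,-12],0],[[-0.2,0.4,-12],0]]'

```text
clock: 19.77
position: [0.4996, 0.2035, 0.0987]
ee_rot: [0.016, 0.768, 0.641, 0.005]
contact_force: [0.5, -1.4, -1.8]
width: 0.0229
```

```bash
cat >> h.py <<'E'
def carr():
    """orange gone? carrier rim box in top view; wrist limes"""
    st=manip.get_state();im=manip.get_image('wrist');limes(im,st);sc=manip.get_image('scene')
    h=cv2.cvtColor(sc['frame'],cv2.COLOR_BGR2HSV);m=cv2.inRange(h,(105,150,20),(125,255,255));m[:190]=0
    y,x=np.nonzero(m);i=x.argmin();j=x.argmax();k=y.argmax();print('scene blue extremes L',x[i],y[i],'R',x[j],y[j],'B',x[k],y[k])
    h=cv2.cvtColor(im['frame'],cv2.COLOR_BGR2HSV);print('orange px',(cv2.inRange(h,(3,140,100),(22,255,255))>0).sum())
E
python3 - <<'E'
from h import *
settle(2);togo([.5,.2036,.0685],79.8);carr()
E
```

```text
tcp [0.5003 0.2037 0.1   ] q6 -1.1 tilt z [ 0.03  -0.017 -0.999] xang 79.7 shift now-axes mm [ 0.2 -1.3 31.4] turn(tool z) -0.1 F [-0.2  0.2 -1. ] w 23.0 t 19.87
lime px [399.  204.5] 37.8 at z.035 [0.519  0.2746 0.035 ]
lime px [238.5 200.5] 37.7 at z.035 [0.4901 0.1341 0.035 ]
scene blue extremes L 247 257 R 391 254 B 303 336
orange px 0
```

Call:
carry_out --series '[[[-0.2,0.4,-8],0],[[-0.2,0.4,-13],0],[[-0.2,0.4,-13],0],[[-0.2,0.4,-13],0],[[-0.2,0.4,-12],0],[[-0.2,0.4,-8],0]]'

```text
clock: 20.47
position: [0.4996, 0.2037, 0.163]
ee_rot: [0.014, 0.768, 0.64, 0.004]
contact_force: [0.7, 0.1, -4.1]
width: 0.0229
```

```bash
python3 - <<'E'
from h import *
settle(3);togo([.5,.2036,.0685],79.8);carr()
E
```

```text
tcp [0.4998 0.2037 0.163 ] q6 -1.11 tilt z [ 0.025 -0.017 -1.   ] xang 79.6 shift now-axes mm [ 1.1 -2.4 94.4] turn(tool z) -0.2 F [-0.5 -0.5 -0.7] w 22.5 t 20.62
lime px [383.5 184.5] 29.5 at z.035 [0.5195 0.2737 0.035 ]
lime px [254.1 177.5] 29.4 at z.035 [0.4864 0.1349 0.035 ]
scene blue extremes L 247 257 R 391 253 B 303 336
orange px 0
```

Call:
carry_out --series '[[[-0.2,0.4,-8],0],[[-0.2,0.4,-10],0],[[-0.2,0.4,-10],0],[[-0.2,0.4,-10],0],[[-0.2,0.4,-10],0],[[-0.2,0.4,-8],0]]'

```text
clock: 21.22
position: [0.4941, 0.2017, 0.2146]
ee_rot: [0.01, 0.768, 0.641, -0.005]
contact_force: [-1.0, 1.0, -8.4]
width: 0.0229
```

```bash
python3 - <<'E'
from h import *
settle(3);togo([.5,.2036,.0685],79.8);carr()
E
```

```text
tcp [0.4956 0.202  0.2147] q6 -1.11 tilt z [ 0.008 -0.021 -1.   ] xang 79.7 shift now-axes mm [  5.2   2.3 146.2] turn(tool z) -0.1 F [ 0.6 -0.4 -8.5] w 22.5 t 21.37
lime px [380.4 178.8] 27.5 at z.035 [0.5221 0.2771 0.035 ]
lime px [256.9 176. ] 28.0 at z.035 [0.4907 0.1212 0.035 ]
scene blue extremes L 248 246 R 397 240 B 307 324
orange px 0
```

```bash
python3 - <<'E'
from h import *
sc=manip.get_image('scene');a=np.radians(79.8);C=np.array([.495,.2032]);ex=np.array([np.cos(a),np.sin(a)]);ey=np.array([-ex[1],ex[0]])
f=sc['frame'].copy()
for z in(.075,.105,.111,.117):print(z,[proj(sc,[*(C+sx*.12*ex+sy*.095*ey),z]).round(1).tolist() for sx,sy in((1,1),(1,-1),(-1,1),(-1,-1))])
cv2.imwrite('pics/s5.png',cv2.resize(f[110:350,220:420],None,fx=3,fy=2.5,interpolation=cv2.INTER_CUBIC))
togo([.5,.2,.2],79.8)
E
```

```text
0.075 [[303.8, 310.3], [247.4, 255.6], [393.3, 251.9], [332.8, 212.5]]
0.105 [[303.4, 298.6], [245.7, 244.5], [394.8, 240.9], [333.0, 202.2]]
0.111 [[303.3, 296.2], [245.4, 242.2], [395.1, 238.6], [333.0, 200.1]]
0.117 [[303.2, 293.8], [245.1, 239.9], [395.4, 236.3], [333.0, 197.9]]
tcp [0.4946 0.2018 0.2137] q6 -1.11 tilt z [ 0.006 -0.022 -1.   ] xang 79.7 shift now-axes mm [-0.5  5.5 13.7] turn(tool z) -0.1 F [-0.2  0.6 -8.1] w 22.7 t 21.52
```

View pics/s5.png

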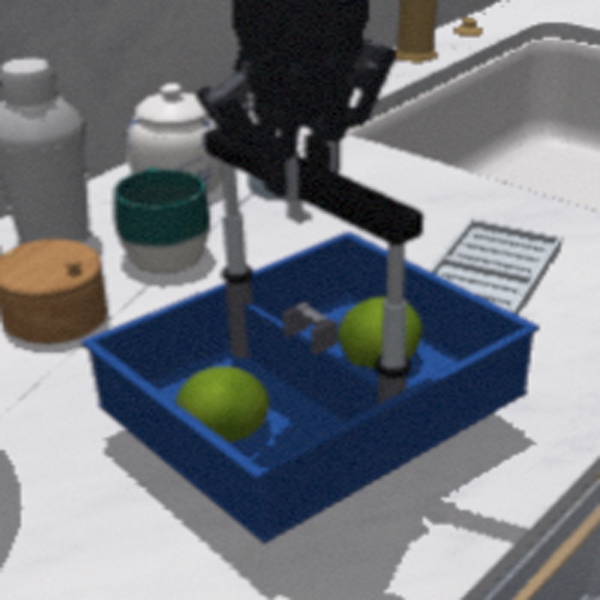

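The rim corners in the scene are left (248,247), front (307,299), right (399,241) and back (336,204). The carrier is up about 30 mm with roughly 1.5–2° of forward pitch. Each compartment holds a lime, both handle stages are out, and the bystanders are undisturbed. I'll check that it holds steady, then hand in.

```bash
python3 - <<'E'
from h import *
carr();settle(16);togo([.5,.2,.2],79.8);carr()
print(manip.sign_off())
E
```

```text
lime px [380.4 178.7] 27.5 at z.035 [0.5202 0.2767 0.035 ]
lime px [256.8 174. ] 27.9 at z.035 [0.4865 0.1217 0.035 ]
scene blue extremes L 248 246 R 397 240 B 307 325
orange px 0
tcp [0.4955 0.202  0.2146] q6 -1.11 tilt z [ 0.008 -0.021 -1.   ] xang 79.7 shift now-axes mm [-0.8  4.6 14.7] turn(tool z) -0.1 F [-0.2 -0.4 -8.6] w 22.9 t 22.42
lime px [380.5 178. ] 27.7 at z.035 [0.5209 0.2773 0.035 ]
lime px [256.8 174. ] 27.9 at z.035 [0.488  0.1218 0.035 ]
scene blue extremes L 248 246 R 397 240 B 307 325
orange px 0
the job is handed in; nothing more can be done
None
```

The job is handed in at about 22.5 s on the robot's clock. Both limes are in the carrier, one per compartment, placed while the handle was still down. I then pinched the bar, which pressed the button in, and pulled the handle out. The carrier is now held clear of the worktop.

Last checks:
- **Handle:** the tool rose about 146 mm and the rim about 30–36 mm, so the handle is out about 110 mm, the second stop. The scene picture shows both sections out.
- **Grip:** the load is 8.5 N, the fingers read 22.9 mm on the 24 mm bar, and no orange button shows in the wrist view. Nothing shifted over the last 0.9 s.
- **Level:** the far side hangs slightly low, about 1.5–2°. I left it, because moves can only turn about the tool's own axis.
- **Bystanders:** the mug, the salt box and the tray looked undisturbed. The timer was not clearly in the last picture, but nothing passed near it.

Disagreements and failures:
- **Fingertip position:** the fingertips stood about 28 mm behind the reported TCP, unlike the description. My first close passed over the first lime without moving it, and I corrected all later heights for this.
- **Lime size:** the limes measured about 58 mm across between the fingers, not 62 mm.
- **Lime spacing:** they lay 109 mm apart in the tray, where the cell centres are 84 mm apart.
- **Lime heights:** my first height reading, from the scene and top views, was about 5 mm low. The wrist and top views gave 33–35 mm.

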